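# Click a battery pack into its charging dock in the operating theatre

### The arm

A 6-joint arm with a two-finger parallel gripper is mounted at the origin on the work surface. World frame = base frame: x ahead of the robot, y to its left, z up, the work surface at z = 0. Lengths are in m, angles in rad, forces in N, time in s.
With the tool pointing down it reaches from about 0.35 to 0.975 m from the base axis. Payload 17.4 kg.
Tool frame: the origin (TCP) lies at the very end of the fingers, on their centre line; the grasp point (between the pads) lies 19 mm behind it; z points along the fingers, y is the direction in which the jaws open and shut (so a half turn about z gives the same grasp; the last joint's range is limited). The gripper opens to 85 mm and grips with 20 to 120 N. Pads are 22 mm wide; open, the fingers measure 114 mm over their backs; the gripper's body (76 mm by 85 mm) begins 54 mm behind the grasp point. The pads swing forward as they close: fully open they stand 13 mm farther back than shut.
Start: joints at [1.227, 0.116, 1.442, -0, 1.584, -0.038], TCP at [0.203, 0.644, 0.231] pointing down, gripper open.
Joint ranges: [-2.83, 2.83], [-0.83, 2.19], [0.07, 2.5], [-1.14, 4.28], [0.01, 3], [-2.97, 2.97]. Speed limits (rad/s): [1.89, 1.89, 2.22, 3.14, 3.14, 3.14].

### API

Orientations are given as a unit quaternion [w, x, y, z].
In Python, from rig import env gives the robot as it stands. The module is installed in compiled form; this text tells all that it offers.
- The arm moves only by the tool arm_command, never from a script. Its argument "commands" is a list of rows, each an object with "offset": the shift along the tool's x, y, z in mm, a list of three; "spin": the turn about the tool's z in rad. A call has 1 to 12 rows; each row is the pose to reach, as a shift and turn from the pose commanded when the call began, along the tool's axes at that moment; what a row does not reach only later rows make up. A row lasts 1/10 s, in which the tool goes at most 50 mm and 8.59 degrees, less where a joint would pass 70% of its speed; a pose out of reach is approached as far as the arm can. A call with a gripper value outside its range is refused whole. "claw" is the closure, from 0 (fully open) to 1 (shut), set as the call begins (left out, the last holds). The fingers move at their own pace and stop on an object; "force" is the grip in N (left out, the last holds). Time passes only in rows, so rows that repeat a pose let the fingers close. It gives the time, the measured TCP pose, the force and the opening at its end, in the units of the state.
- env.get_obs(): the state, without advancing time (a new reading comes with each control period).
- env.get_image(name): name is "scene" or "top" or "wrist"; returns the picture (400x640x3 uint8, blue, green, red); there is no depth.
- env.calibration(name): a dict with "camera_matrix" (3x3 intrinsics, pixels), "k1" (the pictures are not rectified: a ray, as slopes to the right and down, at radius r is drawn at 1 + k1 r^2 times it, then the intrinsics apply), "R" (3x3) and "t" (3): a world point X has camera coordinates R X + t; the wrist camera has in their place "hand_eye" (4x4, takes a point from camera to tool coordinates, whose origin is the TCP and whose axes are the flange's). Camera axes: x right, y down, z forward; pixel columns grow to the right and rows downward; lengths in m; the calibration is good to about 2 mm. A picture is of the moment at which its call begins: read the wrist's pose just before it. calibration takes no time and is no camera call.
- env.job_done(): hands the job in, once; it reports no verdict.
The state is a dict: "time": time; "joints": joint angles; "dq": joint speeds; "joint_torque": joint torques, N m; "position": TCP position; "eef_rot": TCP orientation; "force": force on the tool from outside, world axes, zero at the start; "moment": the same for the moment, N m; "grip_width": finger opening in m.
Only numpy, scipy, OpenCV 4.12 (cv2) and the standard library are available. Lean on these libraries where they do the work, as an engineer would, in place of code of your own. Each camera call takes 0.05 s, during which the arm holds its last target.

### The job

Put the loose battery pack with the dovetail foot on charge: set it down at the open mouth of the empty charging dock and slide it in, tongue first, under the two slanted rails until it is fully home and the sprung catch has clicked down behind the rib on its tongue. Then let go of it.

Things in the scene. Friction and masses are not known exactly. Their poses are not given: they have to be found in the camera images.
- battery_mid (a point): Centre of the pack to charge, 45 mm above its underside; z up, +x to its tongue. Grey upright block 46 (x) by 40 (y), 90 mm tall, 0.4 kg, on a black dovetail foot 64 wide, 8 thick, from x -24 to +54 mm. Grip across the 40 mm width, here or higher, so the fingers clear the rails. Bystanders: a squat wide pack on a square foot, a slim pack without foot, a pack locked in another dock.
- tongue_tip (a point): Front end of that pack's foot, 54 mm ahead (+x) of battery_mid and 41 mm below it; same axes. This flat tongue goes in first. It carries a steel rib 26 mm wide, 6 mm high above the foot: upright back at 38 mm ahead of battery_mid, sloping down to the tip.
- dock: Empty dock, fixed; grey base 116 mm wide. Origin on the table under the rails' mouth, mid-width; +x = sliding-in direction. x -70 to 0: flat open apron, 6 mm high, to set the foot on, with side guides funnelling from 104 to 72 mm. x 0 to 62: slanted rails, tops 23 mm high; the foot has 4 mm play sideways and up. End stop x 81. Home: battery_mid x 23 to 27 (at the stop), y 0, z 51 mm.
- catch (a joint): Angle (rad) of the empty dock's sprung steel rocker, beyond the rails, pivot at dock x 94 mm, top 31 mm above the table. 0 = nose (x 54 to 61, 15 mm high) down; it grows to about 0.15 as the pack's rib lifts the nose (pushing the pack takes 3 to 8 N) and snaps back to 0 when the rib has passed. Pressing the ribbed pad at its far end would free the pack.
Mind the look-alikes: they are no part of the job. What is shaped like the part that bears battery_mid but yellow is not meant.

How it is judged:
At the end, for the whole second after the job is handed in: The pack stands upright (within 0.15 rad) in the empty dock, tongue first: battery_mid at dock x 21.5 to 30 mm, y within 10 mm; tongue tip beyond x 74.5 mm and lower than 16 mm above the table; the catch back down (below 0.05 rad); the pack at rest (x of battery_mid in the frame of dock between 0.0215 and 0.03 m and x of tongue_tip in the frame of dock above 0.0745 m and y of battery_mid in the frame of dock between -0.01 and 0.01 m and z of tongue_tip in the frame of dock below 0.016 m and angle between battery_mid's own z axis and vertical below 0.15 rad and value of joint catch below 0.05 rad and linear speed of battery below 0.02 m/s); the robot touches nothing.
It also fails if it takes over 48 s, if anything falls off the work surface, if the arm or the gripper's body presses on something with over 40 N, if the wrist force passes 120 N, or if a joint passes its speed limit or range.

## Working session

There is one attempt and no reset: what is moved stays moved. The work goes in short steps, Python scripts to look and compute and a tool call to move; the robot and the scene stay as the last step left them, time stands still between calls to the robot, and variables do not carry over. Pictures are saved under pics/ and viewed, and the job is handed in when it is done.

Besides the shell and the picture viewer there is one more tool, called in YAML: its name, and indented under it one key for each argument. arm_command: Moves the arm, as the interface text tells. Its arguments: {"type":"object","properties":{"commands":{"type":"array"},"claw":{"type":"number"},"force":{"type":"number"}},"required":["commands"]}

```bash
mkdir -p pics; python3 - <<'E'
from rig import env
import cv2
for n in ["scene","top","wrist"]:
    o=env.get_obs()
    im=env.get_image(n); cv2.imwrite(f"pics/{n}0.png",im)
    print(n,env.calibration(n))
    cv2.imwrite(f"pics/{n}0b.png",cv2.resize(im,(800,500)))
print(env.get_obs())
E
```

```text
scene {'camera_matrix': array([[436.95776256,   0.        , 317.33257298],
       [  0.        , 436.95776256, 204.99514977],
       [  0.        ,   0.        ,   1.        ]]), 'k1': 0.03116235389136078, 'R': array([[ 0.76418049,  0.64486055,  0.01352977],
       [ 0.45450803, -0.52348602, -0.72068359],
       [-0.45765777,  0.55688172, -0.6931321 ]]), 't': array([-0.342272  , -0.20799589,  1.50067192])}
top {'camera_matrix': array([[450.47163358,   0.        , 318.87359417],
       [  0.        , 450.47163358, 201.4755725 ],
       [  0.        ,   0.        ,   1.        ]]), 'k1': -0.08449928388218034, 'R': array([[ 1.37723810e-03, -9.99966697e-01, -8.04416988e-03],
       [-9.81159493e-01,  2.02845316e-04, -1.93199400e-01],
       [ 1.93194598e-01,  8.15869521e-03, -9.81126538e-01]]), 't': array([-0.04030322,  0.52103287,  1.17994412])}
wrist {'camera_matrix': array([[346.20022484,   0.        , 326.18181685],
       [  0.        , 346.20022484, 200.0356406 ],
       [  0.        ,   0.        ,   1.        ]]), 'k1': -0.05220207940080956, 'hand_eye': array([[-3.64366795e-05, -
[... 287 characters left out ...]

         1.00000000e+00]])}
{'time': 0.15, 'joints': array([ 1.22722106e+00,  1.16376097e-01,  1.44208657e+00, -1.38512569e-08,
        1.58400442e+00, -3.77882538e-02]), 'dq': array([-0.00068931, -0.00150403, -0.00196527, -0.0007756 , -0.00015517,
        0.00132162]), 'joint_torque': array([ 1.14349099e-03, -7.32502985e+01, -6.32848978e+01,  6.98446843e-05,
        5.01123650e-03, -2.69154333e-05]), 'position': array([0.20315925, 0.64355738, 0.23074724]), 'eef_rot': array([-8.28576852e-05,  1.52298505e-01,  9.88334445e-01, -4.29291123e-04]), 'force': array([-0.00886137,  0.52809443,  0.22087042]), 'moment': array([-0.01305655, -0.00027352,  0.05247318]), 'grip_width': 0.08540175005876945}
```

View pics/scene0b.png

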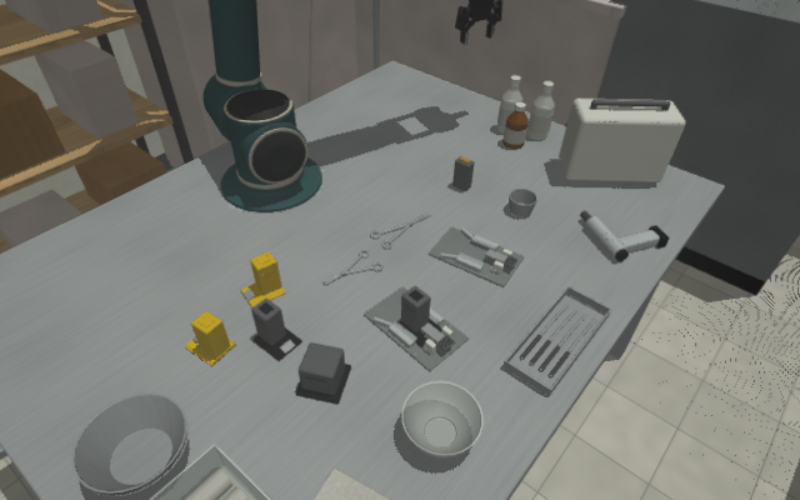

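View pics/top0b.png

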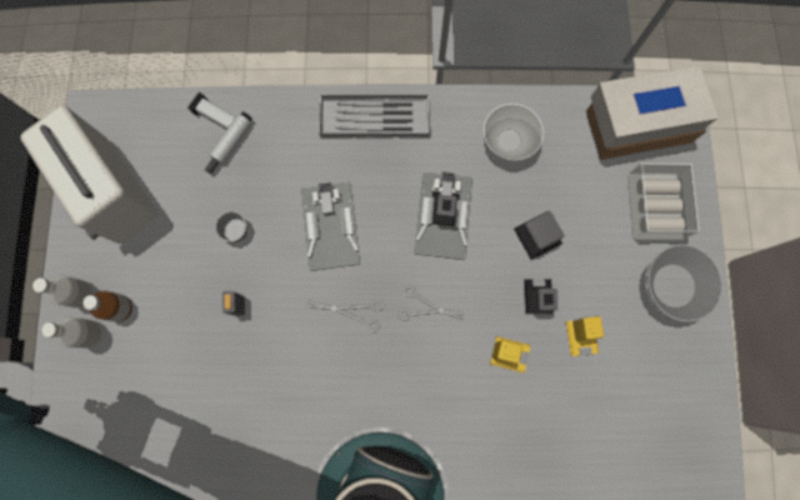

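View pics/wrist0b.png

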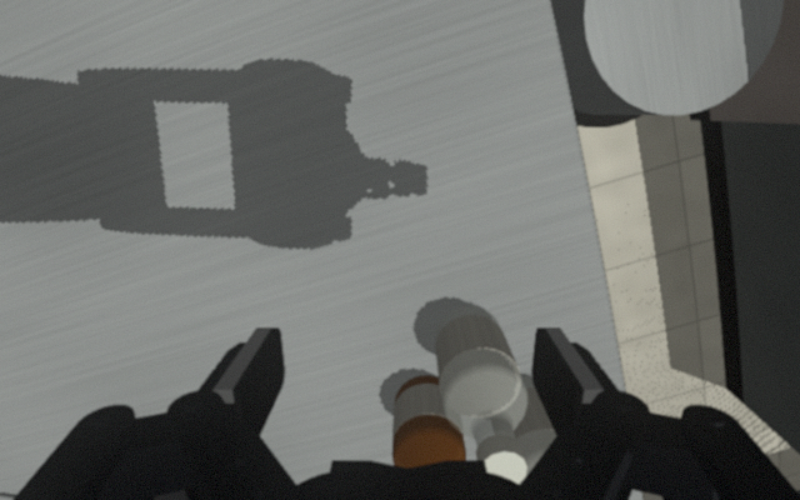

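Candidates (800x500 top picture): grey pack with foot at (541,297), yellow copies at (510,353) and (587,335), squat pack at (540,235), slim pack at (233,303), and a pack locked in a dock at (446,207). The empty dock is at (330,225). I choose (541,297) and will check it in close crops.

```bash
python3 - <<'E'
import cv2, numpy as np
t=cv2.imread("pics/top0.png"); s=cv2.imread("pics/scene0.png")
a=cv2.resize(t[205:270,400:470],None,fx=6,fy=6,interpolation=cv2.INTER_CUBIC)
b=cv2.resize(t[135:225,230:300],None,fx=6,fy=6,interpolation=cv2.INTER_CUBIC)
cv2.imwrite("pics/c_top_pack.png",a);cv2.imwrite("pics/c_top_dock.png",b)
c=cv2.resize(s[230:300,190:250],None,fx=7,fy=7,interpolation=cv2.INTER_CUBIC)
cv2.imwrite("pics/c_sc_pack.png",c)
d=cv2.resize(s[175:235,335:425],None,fx=8,fy=8,interpolation=cv2.INTER_CUBIC)
cv2.imwrite("pics/c_sc_dock.png",d)
E
```

```text
(no output)
```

View pics/c_top_pack.png

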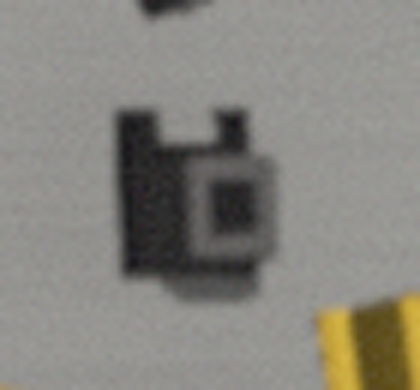

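View pics/c_top_dock.png

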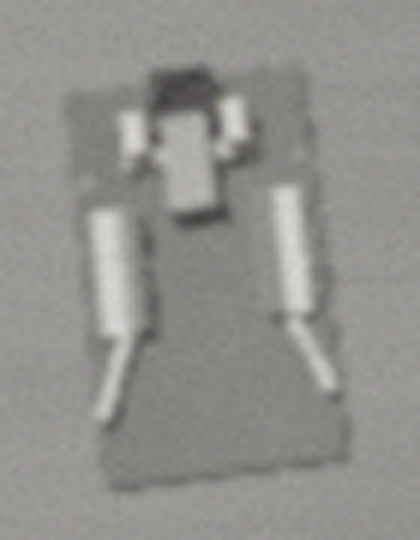

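View pics/c_sc_pack.png

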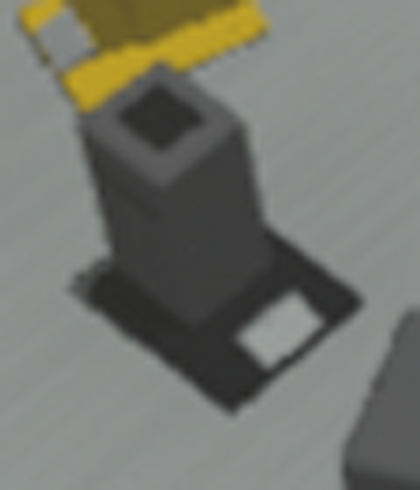

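View pics/c_sc_dock.png

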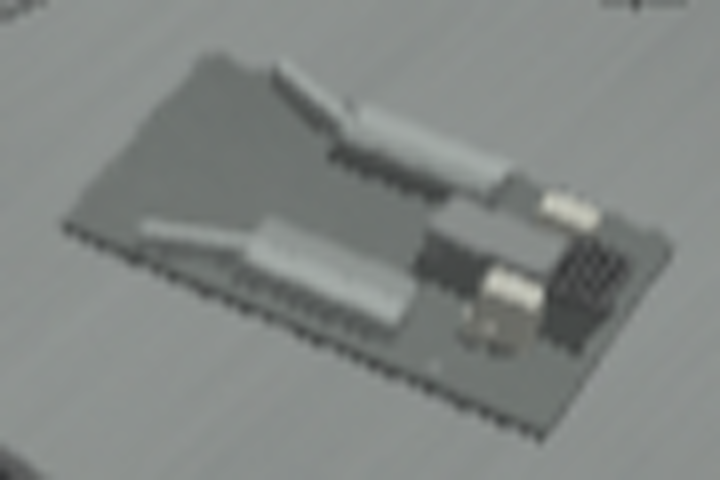

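```bash
cat > h.py <<'E'
import numpy as np, cv2
from scipy.spatial.transform import Rotation as Ro
def cam(env,name,obs=None):
    c=env.calibration(name)
    if name=="wrist":
        q=obs["eef_rot"]; T=np.eye(4); T[:3,:3]=Ro.from_quat([q[1],q[2],q[3],q[0]]).as_matrix(); T[:3,3]=obs["position"]
        M=np.linalg.inv(T@c["hand_eye"]); R,t=M[:3,:3],M[:3,3]
    else: R,t=c["R"],c["t"]
    return c["camera_matrix"],c["k1"],R,t
def ray(C,px,z):
    K,k1,R,t=C
    px=np.atleast_2d(px).astype(float)
    u=(px-K[:2,2])/[K[0,0],K[1,1]]
    s=u.copy()
    for _ in range(20): s=u/(1+k1*(s**2).sum(1,keepdims=True))
    d=np.c_[s,np.ones(len(s))]@R     # R^T d
    o=-R.T@t
    return o+d*((z-o[2])/d[:,2])[:,None]
def proj(C,X):
    K,k1,R,t=C
    p=np.atleast_2d(X)@R.T+t; s=p[:,:2]/p[:,2:]; s=s*(1+k1*(s**2).sum(1,keepdims=True))
    return s*[K[0,0],K[1,1]]+K[:2,2]
E
python3 - <<'E'
from rig import env
from h import *
np.set_printoptions(precision=4,suppress=True)
f=lambda P,n,o:(np.array(P)+.5)/n-.5+o
T=cam(env,"top");S=cam(env,"scene")
print("pack top: tongue L,R, backL @z8mm\n",ray(T,f([(118,108),(248,108),(125,278)],6,[400,205]),.006))
print("pack blocktop @90\n",ray(T,f([(190,155),(272,155),(190,262),(275,262)],6,[400,205]),.09))
print("pack scene foot bottom tongue L(235,412) R(362,300) backR?(72,285)\n",ray(S,f([(232,412),(362,302),(72,285)],7,[190,230]),.002))
print("scene blocktop\n",ray(S,f([(162,66),(243,124),(162,188),(82,122)],7,[190,230]),.09))
print("dock top base nearL nearR farL farR @6\n",ray(T,f([(113,487),(350,460),(68,95),(303,68)],6,[230,135]),.005))
print("dock scene\n",ray(S,f([(65,222),(545,432),(672,245),(212,55)],8,[335,175]),.005))
E
```

```text
pack top: tongue L,R, backL @z8mm
 [[ 0.4692 -0.3222  0.006 ]
 [ 0.4691 -0.3837  0.006 ]
 [ 0.3896 -0.3224  0.006 ]]
pack blocktop @90
 [[ 0.436  -0.3348  0.09  ]
 [ 0.4359 -0.3709  0.09  ]
 [ 0.3893 -0.3327  0.09  ]
 [ 0.3891 -0.37    0.09  ]]
pack scene foot bottom tongue L(235,412) R(362,300) backR?(72,285)
 [[ 0.4684 -0.3832  0.002 ]
 [ 0.4674 -0.3213  0.002 ]
 [ 0.3824 -0.3841  0.002 ]]
scene blocktop
 [[ 0.3957 -0.3364  0.09  ]
 [ 0.4372 -0.3357  0.09  ]
 [ 0.4381 -0.3721  0.09  ]
 [ 0.3949 -0.3709  0.09  ]]
dock top base nearL nearR farL farR @6
 [[0.489  0.1595 0.005 ]
 [0.5019 0.0478 0.005 ]
 [0.6818 0.1878 0.005 ]
 [0.695  0.0736 0.005 ]]
dock scene
 [[0.5046 0.0491 0.005 ]
 [0.6962 0.0747 0.005 ]
 [0.681  0.186  0.005 ]
 [0.49   0.1615 0.005 ]]
```

arm_command:
  commands:
    - {"offset":[-46,-31,0],"spin":-0.04}
    - {"offset":[-92,-62,0],"spin":-0.08}
    - {"offset":[-140,-94,0],"spin":-0.12}
    - {"offset":[-186,-125,0],"spin":-0.16}
    - {"offset":[-232,-156,0],"spin":-0.2}
    - {"offset":[-280,-188,0],"spin":-0.24}
    - {"offset":[-326,-219,0],"spin":-0.28}
    - {"offset":[-372,-250,0],"spin":-0.32}
    - {"offset":[-420,-282,0],"spin":-0.36}
    - {"offset":[-466,-313,0],"spin":-0.4}
    - {"offset":[-512,-344,0],"spin":-0.42}
    - {"offset":[-556,-374,0],"spin":-0.442}

```text
time: 1.35
position: [0.5782, 0.1726, 0.2312]
eef_rot: [-0.0, -0.068, 0.998, 0.0]
force: [0.5, 1.4, 0.4]
grip_width: 0.0854
```

arm_command:
  commands:
    - {"offset":[0,0,0],"spin":0}
    - {"offset":[0,0,0],"spin":0}

```text
time: 1.55
position: [0.5776, 0.1737, 0.2308]
eef_rot: [-0.0, -0.067, 0.998, -0.0]
force: [-0.8, -0.4, -1.4]
grip_width: 0.0855
```

```bash
python3 - <<'E'
from rig import env
from h import *
import pickle
o=env.get_obs(); im=env.get_image("wrist"); cv2.imwrite("pics/w1.png",im); pickle.dump(o,open("o1.pkl","wb"))
print(o["time"],o["position"],o["eef_rot"],abs(o["dq"]).max())
E
```

```text
1.55 [0.57761578 0.17368565 0.23077203] [-4.96204852e-04 -6.69325079e-02  9.97757382e-01 -1.78540616e-05] 0.039463406711738966
```

View pics/w1.png

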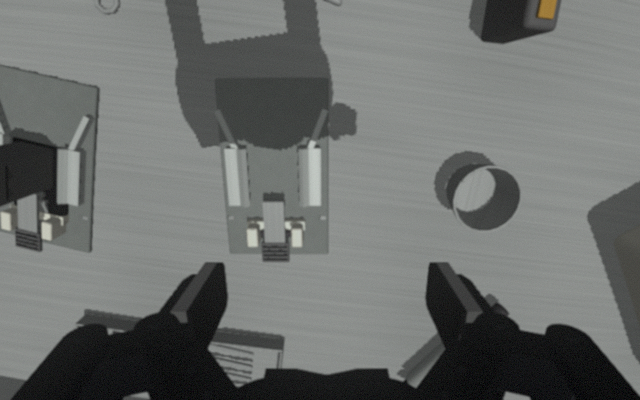

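The wrist view shows the empty dock spanning pixels (216,78) to (328,253), with its mouth upward. I'll zoom in to measure it.

```bash
python3 - <<'E'
import cv2
im=cv2.imread("pics/w1.png")
c=cv2.resize(im[65:265,200:345],None,fx=3,fy=3,interpolation=cv2.INTER_CUBIC)
c=cv2.convertScaleAbs(c,alpha=1.5)
cv2.imwrite("pics/w1c.png",c)
E
```

```text
(no output)
```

View pics/w1c.png

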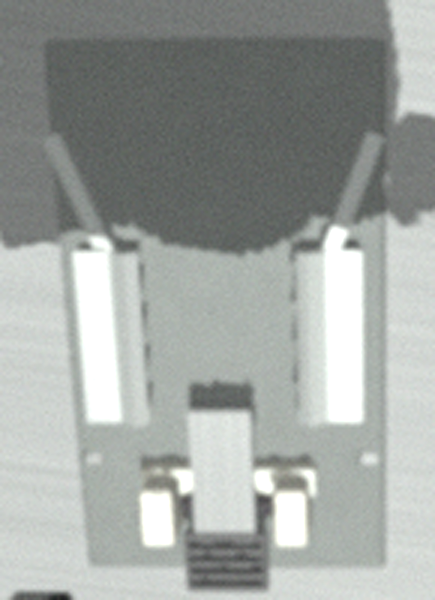

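```bash
python3 - <<'E'
from rig import env
from h import *
import pickle
np.set_printoptions(precision=4,suppress=True)
o=pickle.load(open("o1.pkl","rb")); W=cam(env,"wrist",o)
f=lambda P:(np.array(P,float)+.5)/3-.5+[200,65]
B=ray(W,f([(46,40),(387,40),(90,566),(385,566)]),.006); print(B)
n=(B[0]+B[1])/2; fa=(B[2]+B[3])/2; d=(fa-n)[:2]; L=np.linalg.norm(d); yaw=np.arctan2(d[1],d[0]); print("L",L,"yaw",yaw, "w",np.linalg.norm(B[0]-B[1]),np.linalg.norm(B[2]-B[3]))
for a,b in((0,1),(2,3)):
    e=B[a]-B[b]; print("edge yaw",np.arctan2(-e[0],e[1]))
for a,b in((0,2),(1,3)):
    e=B[b]-B[a]; print("side yaw",np.arctan2(e[1],e[0]))
org=n[:2]+.07*d/L; print("origin",org)
Rr=ray(W,f([(72,250),(363,250),(88,423),(363,423),(122,423),(325,423)]),.023); print(Rr)
c,s=np.cos(yaw),np.sin(yaw); print("rails in dock\n",(Rr[:,:2]-org)@np.array([[c,-s],[s,c]]))
E
```

```text
[[0.5012 0.0514 0.006 ]
 [0.4865 0.1653 0.006 ]
 [0.6942 0.0766 0.006 ]
 [0.6786 0.1907 0.006 ]]
L 0.19417203316911227 yaw 0.13091582467873478 w 0.11481423614824644 0.11523016109917578
edge yaw -3.013320629204955
edge yaw -3.0057495907075538
side yaw 0.1298497637803761
side yaw 0.13198668007420442
origin [0.5633 0.1175]
[[0.568  0.0686 0.023 ]
 [0.5551 0.1663 0.023 ]
 [0.6291 0.0772 0.023 ]
 [0.616  0.1742 0.023 ]
 [0.6274 0.0893 0.023 ]
 [0.6178 0.1609 0.023 ]]
rails in dock
 [[-0.0017 -0.0491]
 [-0.0018  0.0495]
 [ 0.06   -0.0485]
 [ 0.0597  0.0494]
 [ 0.0599 -0.0363]
 [ 0.0597  0.0359]]
```

arm_command:
  commands:
    - {"offset":[18,-45,0],"spin":0.02}
    - {"offset":[36,-90,0],"spin":0.04}
    - {"offset":[54,-136,0],"spin":0.06}
    - {"offset":[72,-182,0],"spin":0.08}
    - {"offset":[90,-228,0],"spin":0.1}
    - {"offset":[108,-274,0],"spin":0.12}
    - {"offset":[126,-320,0],"spin":0.134}
    - {"offset":[144,-366,0],"spin":0.134}
    - {"offset":[162,-412,0],"spin":0.134}
    - {"offset":[180,-460,0],"spin":0.134}
    - {"offset":[196,-505,0],"spin":0.134}
    - {"offset":[196,-505,0],"spin":0.134}

```text
time: 2.8
position: [0.4506, -0.3553, 0.2308]
eef_rot: [-0.0, 0.0, 1.0, -0.0]
force: [-0.2, 1.4, -0.5]
grip_width: 0.0854
```

arm_command:
  commands:
    - {"offset":[0,0,0],"spin":0}
    - {"offset":[0,0,0],"spin":0}

```text
time: 3.0
position: [0.4523, -0.3509, 0.2314]
eef_rot: [0.0, -0.002, 1.0, 0.0]
force: [-0.1, 0.5, -0.8]
grip_width: 0.0852
```

```bash
python3 - <<'E'
from rig import env
from h import *
import pickle
o=env.get_obs(); im=env.get_image("wrist"); cv2.imwrite("pics/w2.png",im); pickle.dump(o,open("o2.pkl","wb"))
print(o["time"],o["position"],o["eef_rot"],abs(o["dq"]).max())
E
```

```text
3.0 [ 0.45227927 -0.35088535  0.23140643] [ 1.22142688e-04 -1.89112630e-03  9.99998201e-01  8.00691325e-05] 0.007922123827035724
```

View pics/w2.png

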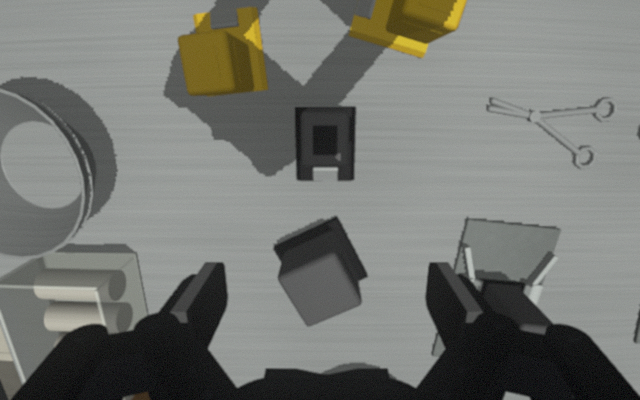

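```bash
python3 - <<'E'
import cv2
im=cv2.imread("pics/w2.png")
c=cv2.resize(im[90:200,275:375],None,fx=5,fy=5,interpolation=cv2.INTER_CUBIC)
c=cv2.convertScaleAbs(c,alpha=2)
cv2.imwrite("pics/w2c.png",c)
E
```

```text
(no output)
```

View pics/w2c.png

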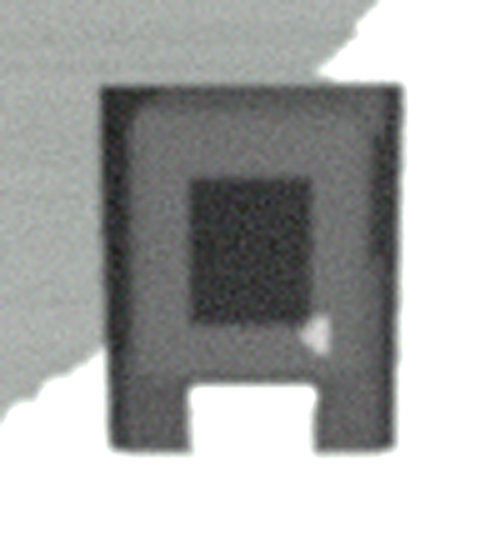

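```bash
python3 - <<'E'
from rig import env
from h import *
import pickle
np.set_printoptions(precision=4,suppress=True)
o=pickle.load(open("o2.pkl","rb")); W=cam(env,"wrist",o)
f=lambda P:(np.array(P,float)+.5)/5-.5+[275,90]
B=ray(W,f([(112,450),(395,450),(100,88),(402,88)]),.004);print(B, (B[0]+B[1])/2)
print(np.arctan2((B[0]+B[1]-B[2]-B[3])[1],(B[0]+B[1]-B[2]-B[3])[0]))
print(ray(W,f([(130,105),(378,105),(138,380),(372,380)]),.09))
E
```

```text
[[ 0.467  -0.3817  0.004 ]
 [ 0.4668 -0.3195  0.004 ]
 [ 0.3898 -0.3826  0.004 ]
 [ 0.3896 -0.3201  0.004 ]] [ 0.4669 -0.3506  0.004 ]
0.009734037120017526
[[ 0.3889 -0.3704  0.09  ]
 [ 0.3887 -0.3309  0.09  ]
 [ 0.4334 -0.3698  0.09  ]
 [ 0.4333 -0.3309  0.09  ]]
```

arm_command:
  commands:
    - {"offset":[20,0,20],"spin":0}
    - {"offset":[39,0,55],"spin":0}
    - {"offset":[39,0,95],"spin":0}
    - {"offset":[39,0,135],"spin":0}
    - {"offset":[39,0,165],"spin":0}
    - {"offset":[39,0,185],"spin":0}
    - {"offset":[39,0,185],"spin":0}
    - {"offset":[39,0,185],"spin":0}
  claw: 0

```text
time: 3.85
position: [0.4134, -0.3518, 0.0472]
eef_rot: [0.0, -0.002, 1.0, -0.0]
force: [0.1, -0.1, 0.1]
grip_width: 0.0851
```

arm_command:
  commands:
    - {"offset":[0,0,0],"spin":0}
    - {"offset":[0,0,0],"spin":0}
    - {"offset":[0,0,0],"spin":0}
    - {"offset":[0,0,0],"spin":0}
    - {"offset":[0,0,0],"spin":0}
    - {"offset":[0,0,0],"spin":0}
    - {"offset":[0,0,0],"spin":0}
    - {"offset":[0,0,0],"spin":0}
  claw: 1
  force: 60

```text
time: 4.65
position: [0.413, -0.3526, 0.0473]
eef_rot: [0.0, -0.001, 1.0, -0.0]
force: [-0.1, 2.5, 6.3]
grip_width: 0.0392
```

```bash
python3 - <<'E'
from rig import env
from h import *
o=env.get_obs(); im=env.get_image("wrist"); cv2.imwrite("pics/w3.png",im)
print(o["time"],o["position"],o["eef_rot"],o["force"],o["grip_width"])
E
```

```text
4.65 [ 0.41300869 -0.35263442  0.04729209] [ 4.49668496e-04 -1.06951358e-03  9.99999287e-01 -2.82628953e-04] [-0.1162923   2.47873598  6.30880872] 0.039197983335587584
```

View pics/w3.png

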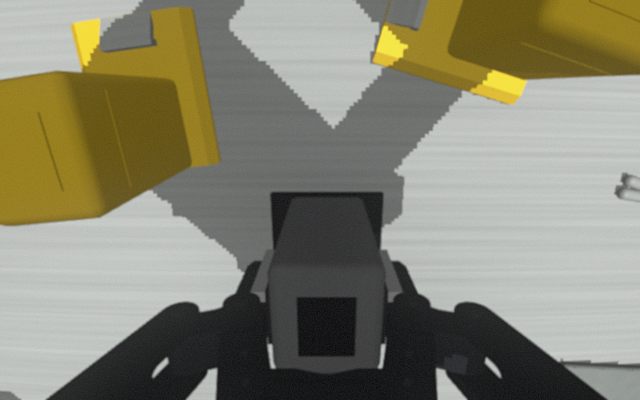

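arm_command:
  commands:
    - {"offset":[0,0,-20],"spin":0}
    - {"offset":[0,0,-50],"spin":0}
    - {"offset":[0,0,-90],"spin":0}
    - {"offset":[-5,20,-120],"spin":0}
    - {"offset":[-14,60,-130],"spin":-0.02}
    - {"offset":[-22,105,-130],"spin":-0.04}
    - {"offset":[-31,150,-130],"spin":-0.06}
    - {"offset":[-40,195,-130],"spin":-0.08}
    - {"offset":[-49,240,-130],"spin":-0.1}
    - {"offset":[-58,285,-130],"spin":-0.12}
    - {"offset":[-67,330,-130],"spin":-0.129}
    - {"offset":[-76,375,-130],"spin":-0.129}

```text
time: 5.9
position: [0.4876, 0.0246, 0.1763]
eef_rot: [0.0, -0.066, 0.998, -0.0]
force: [1.2, -0.5, -4.3]
grip_width: 0.0393
```

```bash
python3 - <<'E'
from rig import env
from h import *
o=env.get_obs(); im=env.get_image("wrist"); cv2.imwrite("pics/w4.png",im)
print(o["time"],o["position"],o["eef_rot"],o["force"],o["grip_width"])
E
```

```text
5.9 [0.48761223 0.02461126 0.17628327] [ 4.40323541e-05 -6.56903202e-02  9.97840057e-01 -2.81782255e-05] [ 1.19426525 -0.46975375 -4.29718302] 0.03927344082954159
```

View pics/w4.png

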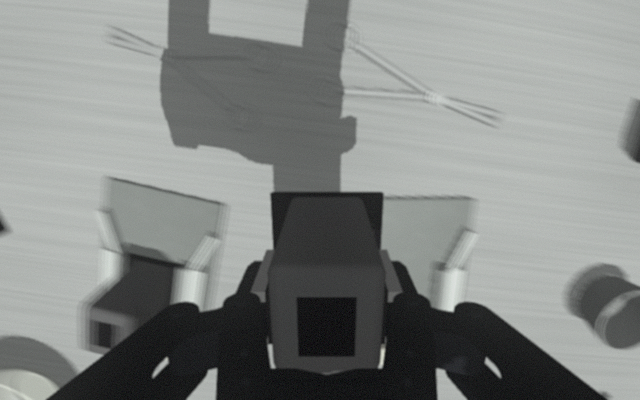

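arm_command:
  commands:
    - {"offset":[-13,40,0],"spin":0}
    - {"offset":[-26,75,0],"spin":0}
    - {"offset":[-26,80,30],"spin":0}
    - {"offset":[-26,80,65],"spin":0}
    - {"offset":[-26,80,85],"spin":0}
    - {"offset":[-26,80,85],"spin":0}
    - {"offset":[-26,80,85],"spin":0}

```text
time: 6.65
position: [0.5033, 0.1053, 0.0919]
eef_rot: [-0.0, -0.065, 0.998, -0.0]
force: [-1.0, -0.5, -4.3]
grip_width: 0.0392
```

```bash
python3 - <<'E'
from rig import env
from h import *
import pickle
o=env.get_obs(); im=env.get_image("wrist"); cv2.imwrite("pics/w5.png",im);pickle.dump(o,open("o5.pkl","wb"))
s=env.get_image("scene"); cv2.imwrite("pics/s5.png",s)
cv2.imwrite("pics/s5c.png",cv2.convertScaleAbs(cv2.resize(s[140:250,300:440],None,fx=5,fy=5,interpolation=cv2.INTER_CUBIC),alpha=1.4))
t=env.get_image("top")
cv2.imwrite("pics/t5c.png",cv2.convertScaleAbs(cv2.resize(t[125:255,210:330],None,fx=4.5,fy=4.5,interpolation=cv2.INTER_CUBIC),alpha=1.4))
print(o["time"],o["position"],o["eef_rot"],o["force"],o["grip_width"])
E
```

```text
6.65 [0.50327616 0.10532379 0.09190016] [-8.79470320e-05 -6.54638588e-02  9.97854937e-01 -1.14528804e-05] [-1.00677243 -0.45649226 -4.34387975] 0.039159397076225795
```

View pics/w5.png

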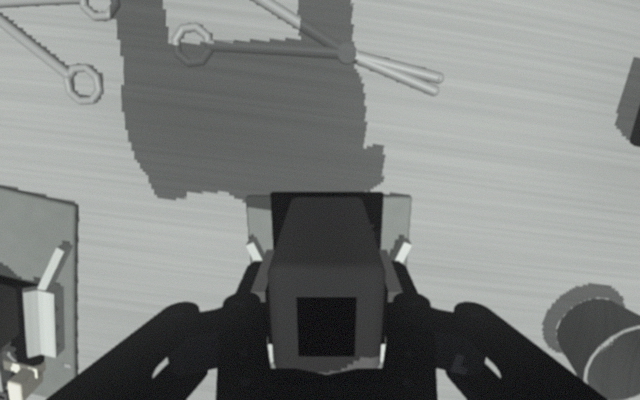

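View pics/s5c.png

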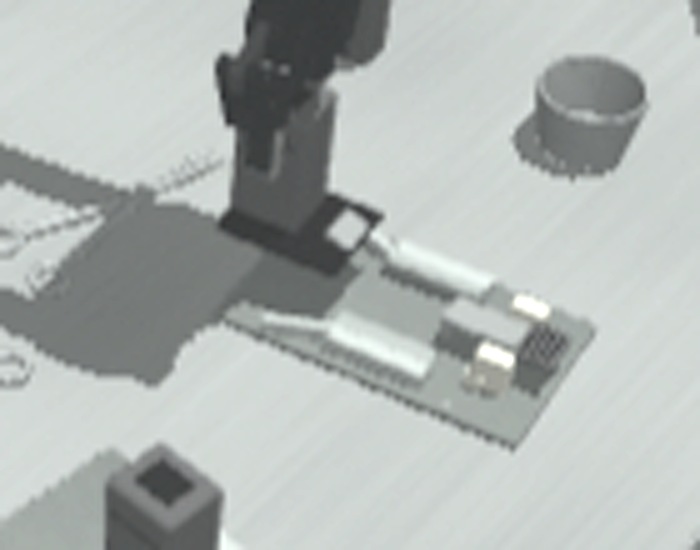

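View pics/t5c.png

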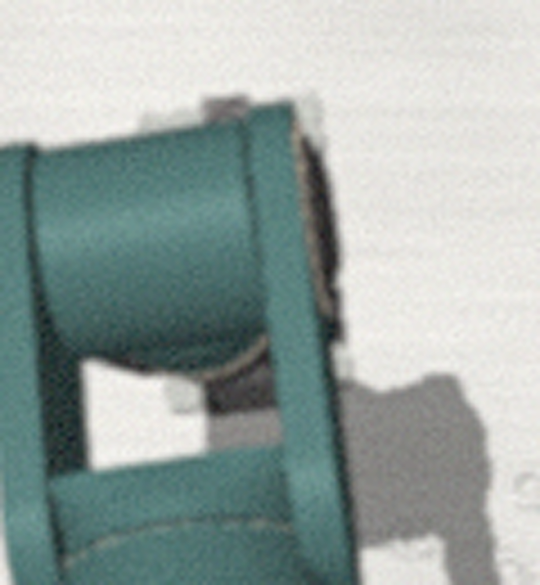

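arm_command:
  commands:
    - {"offset":[0,2,15],"spin":0}
    - {"offset":[0,2,28],"spin":0}
    - {"offset":[0,2,35],"spin":0}
    - {"offset":[0,2,37],"spin":0}
    - {"offset":[0,2,38],"spin":0}
    - {"offset":[0,2,38],"spin":0}

```text
time: 7.4
position: [0.5031, 0.1074, 0.0534]
eef_rot: [0.0, -0.066, 0.998, -0.0]
force: [-0.9, -0.3, -4.2]
grip_width: 0.0391
```

```bash
python3 - <<'E'
from rig import env
from h import *
s=env.get_image("scene"); o=env.get_obs()
cv2.imwrite("pics/s6c.png",cv2.convertScaleAbs(cv2.resize(s[140:250,300:440],None,fx=5,fy=5,interpolation=cv2.INTER_CUBIC),alpha=1.4))
print(o["time"],o["position"],o["eef_rot"],o["force"],o["grip_width"])
E
```

```text
7.45 [0.50302525 0.10742565 0.05333799] [ 1.28247310e-04 -6.55585306e-02  9.97848717e-01  9.11271317e-06] [-0.10386525 -0.36155198 -3.77444985] 0.03920185956659707
```

View pics/s6c.png

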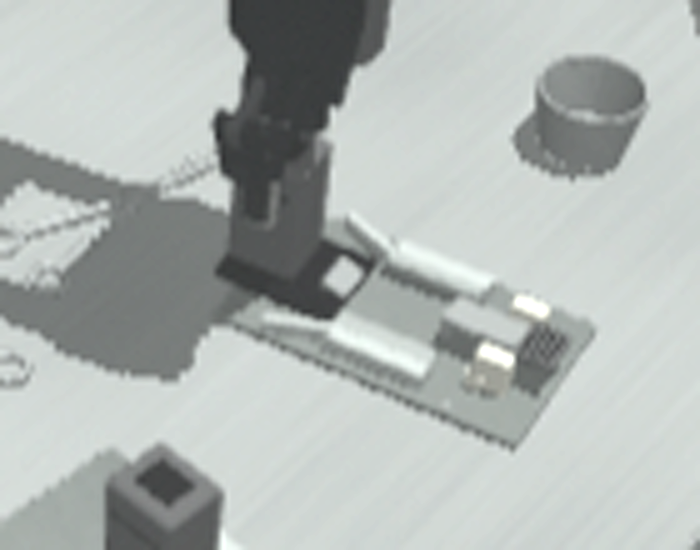

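arm_command:
  commands:
    - {"offset":[-4,0,0],"spin":0}
    - {"offset":[-8,0,0],"spin":0}
    - {"offset":[-12,0,0],"spin":0}
    - {"offset":[-16,0,0],"spin":0}
    - {"offset":[-20,0,0],"spin":0}
    - {"offset":[-24,0,0],"spin":0}

```text
time: 8.05
position: [0.5271, 0.1106, 0.0533]
eef_rot: [-0.0, -0.066, 0.998, -0.0]
force: [-1.2, 0.2, -1.7]
grip_width: 0.0395
```

arm_command:
  commands:
    - {"offset":[-4,0,0],"spin":0}
    - {"offset":[-8,0,0],"spin":0}
    - {"offset":[-12,0,0],"spin":0}
    - {"offset":[-16,0,0],"spin":0}
    - {"offset":[-16,0,0],"spin":0}

```text
time: 8.55
position: [0.5431, 0.1127, 0.0533]
eef_rot: [0.0, -0.066, 0.998, 0.0]
force: [0.3, 0.3, -2.5]
grip_width: 0.0395
```

```bash
python3 - <<'E'
from rig import env
from h import *
s=env.get_image("scene"); o=env.get_obs()
cv2.imwrite("pics/s7c.png",cv2.convertScaleAbs(cv2.resize(s[140:250,300:440],None,fx=5,fy=5,interpolation=cv2.INTER_CUBIC),alpha=1.4))
print(o["time"],o["position"],o["eef_rot"],o["force"],o["moment"],o["grip_width"])
E
```

```text
8.6 [0.5429104  0.11268921 0.05333343] [ 1.88045767e-04 -6.55907868e-02  9.97846588e-01 -1.76266016e-05] [ 0.67322256  0.10314476 -1.66543803] [-0.07201277 -0.19997127  0.01963347] 0.03919917170541192
```

View pics/s7c.png

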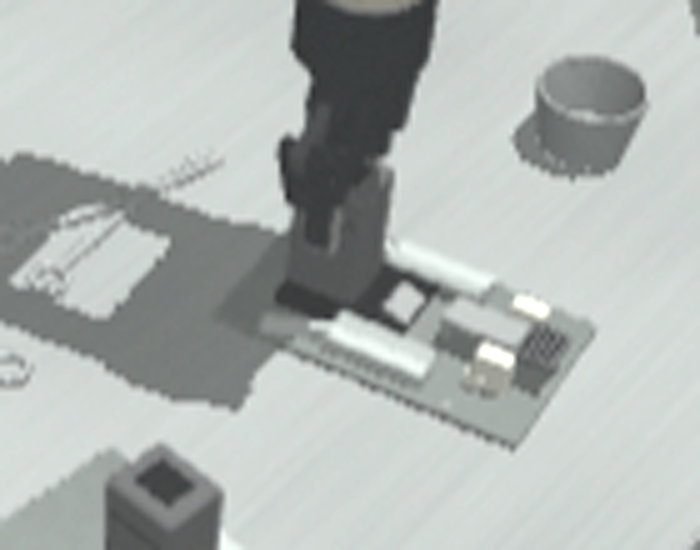

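arm_command:
  commands:
    - {"offset":[-4,0,0],"spin":0}
    - {"offset":[-8,0,0],"spin":0}
    - {"offset":[-12,0,0],"spin":0}
    - {"offset":[-16,0,0],"spin":0}
    - {"offset":[-20,0,0],"spin":0}
    - {"offset":[-23,0,0],"spin":0}
    - {"offset":[-26,0,0],"spin":0}

```text
time: 9.3
position: [0.5686, 0.1161, 0.0533]
eef_rot: [-0.0, -0.066, 0.998, -0.0]
force: [-1.6, 0.2, -0.1]
grip_width: 0.0394
```

arm_command:
  commands:
    - {"offset":[-3,0,0],"spin":0}
    - {"offset":[-6,0,0],"spin":0}
    - {"offset":[-9,0,0],"spin":0}
    - {"offset":[-12,0,0],"spin":0}
    - {"offset":[-14,0,0],"spin":0}
    - {"offset":[-16,0,0],"spin":0}

```text
time: 9.9
position: [0.5843, 0.1182, 0.0533]
eef_rot: [-0.0, -0.066, 0.998, -0.0]
force: [-1.6, 0.7, -0.1]
grip_width: 0.039
```

```bash
python3 - <<'E'
from rig import env
from h import *
s=env.get_image("scene"); o=env.get_obs()
cv2.imwrite("pics/s8c.png",cv2.convertScaleAbs(cv2.resize(s[140:250,300:440],None,fx=5,fy=5,interpolation=cv2.INTER_CUBIC),alpha=1.4))
print(o["time"],o["position"],o["eef_rot"],o["force"],o["moment"],o["grip_width"])
E
```

```text
9.95 [0.5846917  0.11824496 0.05331935] [ 2.24381253e-04 -6.55607387e-02  9.97848555e-01  3.50818453e-05] [-0.18476804  1.08253336 -0.73582458] [-0.04664913 -0.0733624  -0.05335511] 0.03926910173525777
```

View pics/s8c.png

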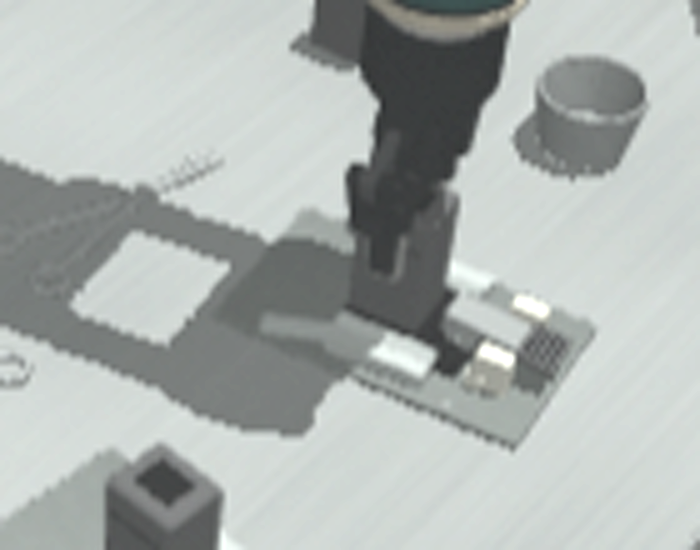

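arm_command:
  commands:
    - {"offset":[-1,0,0],"spin":0}
    - {"offset":[-2,0,0],"spin":0}
    - {"offset":[-3,0,0],"spin":0}
    - {"offset":[-3,0,0],"spin":0}

```text
time: 10.35
position: [0.5873, 0.1186, 0.0533]
eef_rot: [0.0, -0.066, 0.998, -0.0]
force: [-0.6, 1.3, -0.8]
grip_width: 0.0391
```

arm_command:
  commands:
    - {"offset":[-1,0,0],"spin":0}
    - {"offset":[-2,0,0],"spin":0}
    - {"offset":[-2,0,0],"spin":0}

```text
time: 10.65
position: [0.5893, 0.1188, 0.0533]
eef_rot: [0.0, -0.066, 0.998, -0.0]
force: [-0.1, -0.3, 0.0]
grip_width: 0.0393
```

arm_command:
  commands:
    - {"offset":[-1,0,0],"spin":0}
    - {"offset":[-1,0,0],"spin":0}

```text
time: 10.85
position: [0.5898, 0.1189, 0.0534]
eef_rot: [-0.001, -0.066, 0.998, -0.0]
force: [-6.2, -1.4, 3.1]
grip_width: 0.0394
```

arm_command:
  commands:
    - {"offset":[-1,0,0],"spin":0}
    - {"offset":[-1,0,0],"spin":0}

```text
time: 11.05
position: [0.5901, 0.1189, 0.0536]
eef_rot: [-0.002, -0.066, 0.998, -0.0]
force: [-15.6, -1.7, 10.9]
grip_width: 0.0395
```

```bash
python3 - <<'E'
from rig import env
from h import *
s=env.get_image("scene"); o=env.get_obs()
cv2.imwrite("pics/s9c.png",cv2.convertScaleAbs(cv2.resize(s[170:240,340:430],None,fx=8,fy=8,interpolation=cv2.INTER_CUBIC),alpha=1.4))
print(o["time"],o["position"],o["eef_rot"],o["force"],o["moment"],o["grip_width"])
E
```

```text
11.1 [0.59009651 0.11892526 0.05354729] [-1.44879267e-03 -6.56622919e-02  9.97840836e-01 -1.75516719e-04] [-15.00717487  -1.75661945  10.86823732] [-0.59704429  2.48350175  0.11848712] 0.03940413633305614
```

View pics/s9c.png

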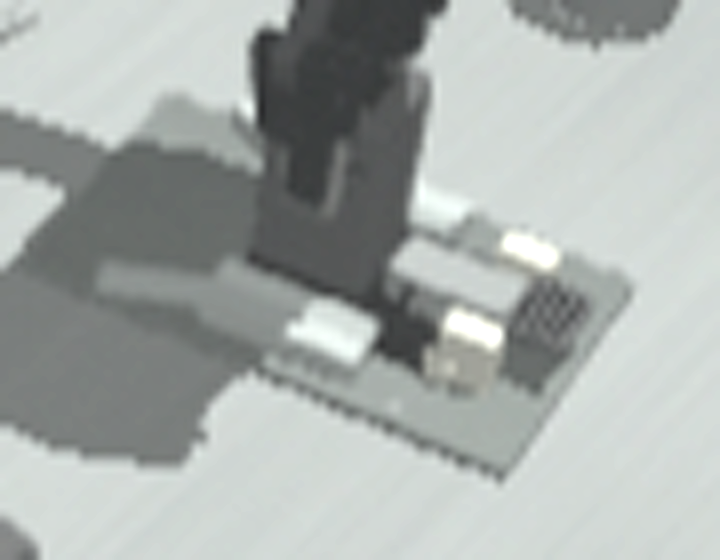

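arm_command:
  commands:
    - {"offset":[1,0,0],"spin":0}
    - {"offset":[2,0,0],"spin":0}
    - {"offset":[2,0,0],"spin":0}

```text
time: 11.4
position: [0.5893, 0.1188, 0.0533]
eef_rot: [0.0, -0.066, 0.998, -0.0]
force: [-0.3, 0.6, 0.2]
grip_width: 0.0391
```

```bash
python3 - <<'E'
from rig import env
from h import *
s=env.get_image("scene"); o=env.get_obs()
s0=cv2.imread("pics/scene0.png")
f=lambda s:cv2.convertScaleAbs(cv2.resize(s[180:235,375:425],None,fx=8,fy=8,interpolation=cv2.INTER_CUBIC),alpha=1.4)
cv2.imwrite("pics/s10c.png",np.hstack([f(s0),f(s)]))
print(o["time"],o["position"],o["force"])
E
```

```text
11.45 [0.58925428 0.11882471 0.05331323] [-0.71749346 -0.44805903  0.22528889]
```

View pics/s10c.png

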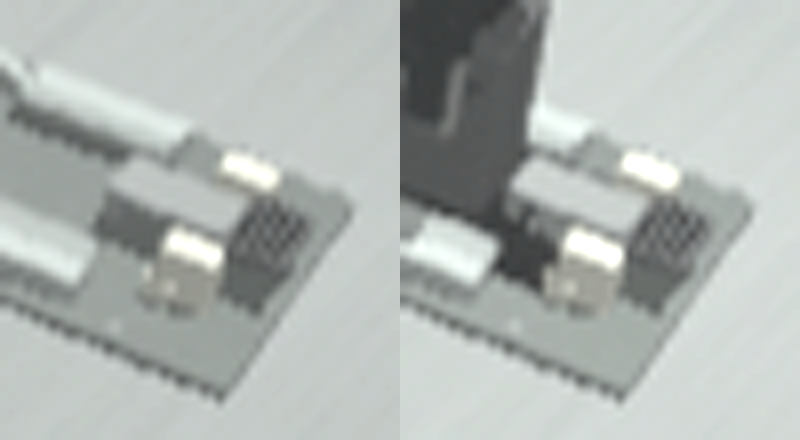

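The catch looks back in its starting pose. I'll confirm with a gentle pull.

arm_command:
  commands:
    - {"offset":[1,0,0],"spin":0}
    - {"offset":[2,0,0],"spin":0}
    - {"offset":[3,0,0],"spin":0}
    - {"offset":[3,0,0],"spin":0}

```text
time: 11.85
position: [0.5861, 0.1184, 0.0533]
eef_rot: [-0.0, -0.066, 0.998, -0.0]
force: [0.1, 0.1, -0.9]
grip_width: 0.0393
```

arm_command:
  commands:
    - {"offset":[1,0,0],"spin":0}
    - {"offset":[1,0,0],"spin":0}

```text
time: 12.05
position: [0.5855, 0.1183, 0.0534]
eef_rot: [0.001, -0.066, 0.998, 0.0]
force: [5.1, 1.0, -3.0]
grip_width: 0.0394
```

The pull meets 5 N about 4.5 mm back from the stop, so the catch holds. I'll push back home and release.

arm_command:
  commands:
    - {"offset":[-1,0,0],"spin":0}
    - {"offset":[-3,0,0],"spin":0}
    - {"offset":[-4,0,0],"spin":0}
    - {"offset":[-4,0,0],"spin":0}
    - {"offset":[-4,0,0],"spin":0}

```text
time: 12.55
position: [0.5893, 0.1188, 0.0534]
eef_rot: [0.0, -0.066, 0.998, 0.0]
force: [0.6, 0.1, 0.8]
grip_width: 0.0392
```

arm_command:
  commands:
    - {"offset":[0,0,0],"spin":0}
    - {"offset":[0,0,0],"spin":0}
    - {"offset":[0,0,0],"spin":0}
    - {"offset":[0,0,0],"spin":0}
    - {"offset":[0,0,0],"spin":0}
    - {"offset":[0,0,0],"spin":0}
    - {"offset":[0,0,0],"spin":0}
    - {"offset":[0,0,0],"spin":0}
  claw: 0

```text
time: 13.35
position: [0.5891, 0.1188, 0.0533]
eef_rot: [-0.0, -0.066, 0.998, -0.0]
force: [0.0, -0.0, -0.3]
grip_width: 0.0852
```

arm_command:
  commands:
    - {"offset":[0,0,-20],"spin":0}
    - {"offset":[0,0,-50],"spin":0}
    - {"offset":[0,0,-90],"spin":0}
    - {"offset":[0,0,-130],"spin":0}
    - {"offset":[30,0,-160],"spin":0}
    - {"offset":[70,0,-180],"spin":0}
    - {"offset":[110,0,-180],"spin":0}
    - {"offset":[110,0,-180],"spin":0}
    - {"offset":[110,0,-180],"spin":0}

```text
time: 14.25
position: [0.4799, 0.1044, 0.2339]
eef_rot: [0.001, -0.066, 0.998, 0.0]
force: [-0.6, -0.3, 0.1]
grip_width: 0.0857
```

```bash
python3 - <<'E'
from rig import env
from h import *
s=env.get_image("scene"); o=env.get_obs()
s0=cv2.imread("pics/scene0.png")
f=lambda s:cv2.convertScaleAbs(cv2.resize(s[165:235,335:425],None,fx=4.4,fy=4.4,interpolation=cv2.INTER_CUBIC),alpha=1.4)
cv2.imwrite("pics/s11c.png",np.hstack([f(s0),f(s)]))
cv2.imwrite("pics/s11.png",s)
print(o["time"],o["position"],o["force"],o["grip_width"])
E
```

```text
14.3 [0.48036331 0.10443328 0.23345698] [ 0.96352789 -0.1970833  -0.99994133] 0.08515179323511896
```

View pics/s11c.png

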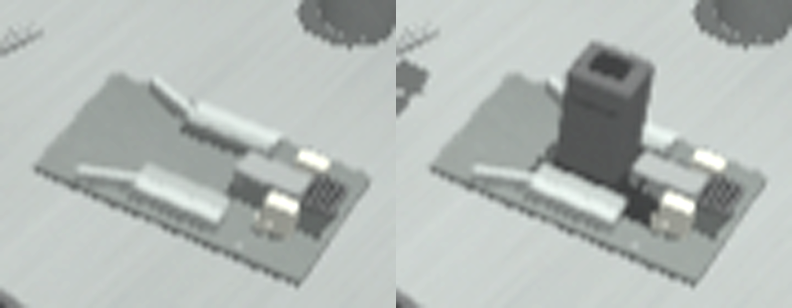

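The pack stands upright between the rails, and the catch sits as it did at the start. The gripper is clear, so I'm handing in.

```bash
python3 - <<'E'
from rig import env
print(env.job_done()); print(env.get_obs()["time"])
E
```

```text
the job is handed in; nothing more can be done
None
the job is handed in; nothing more can be done
```

The battery pack is in the empty dock, pushed home and latched. I let go of it and handed the job in at about 14 s of the 48 s allowed; no verdict was reported.

**What I did:** I gripped the grey pack with the dovetail foot across its 40 mm width and set it on the dock's apron. I slid it in tongue first until it met the end stop at about 15 N, then opened the gripper and backed away.

**Last checks:**
- **Position:** battery_mid was at about dock x 25 mm when I let go. That comes from the arm's position and the cameras, so it is good to about 2 mm.
- **Catch:** pulling the pack back met about 5 N some 4.5 mm short of the stop, so the catch was holding. I pushed the pack back home before letting go. In the final picture the catch matches its starting pose.
- **Pack and gripper:** the picture shows the pack upright between the rails. The gripper was well clear, about 0.2 m up, with no contact force.

**Disagreements:**
- The wrist camera and the two fixed cameras differed by 2 to 4 mm on the dock's sideways position. I used a value in between and nudged it 2 mm from a view over the dock.
- I did not see the 3 to 8 N push as the catch lifted, because force was only read at the end of each move.

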